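Hang the bent steel tube on its drying stand

ROBOT

A 7-joint arm with a two-finger parallel gripper is mounted at the origin on a cart in front of the work surface, level with it; the furniture and walls round the work are solid. World frame = base frame: x ahead of the robot, y to its left, z up, the work surface at z = 0. Lengths are in m, angles in rad, forces in N, time in s.
With the tool pointing down it reaches from about 0.425 to 0.925 m from the base axis. Payload 6.8 kg.
Tool frame: the origin (TCP) lies at the very end of the fingers, on their centre line; the grasp point (between the pads) lies 19 mm behind it; z points along the fingers, y is the line along which they close (so a half turn about z gives the same grasp; the last joint's range is limited). The gripper opens to 85 mm and grips with 20 to 120 N. Pads are 22 mm wide; open, the fingers measure 114 mm over their backs; the gripper's body (76 mm by 85 mm) begins 54 mm behind the grasp point. The pads swing forward as they close: fully open they stand 13 mm farther back than shut.
Start: joints at [1.016, 0.477, 0.022, 1.555, -0.011, 1.109, -0.083], TCP at [0.292, -0.609, 0.231] pointing down, gripper open.
Joint ranges: [-2.96, 2.96], [-0.34, 2.1], [-1.41, 1.46], [0.24, 2.44], [-1.37, 4.51], [0.17, 1.92], [-2.96, 2.96]. Speed limits (rad/s): [2.39, 2.39, 3.14, 3.14, 3.14, 3.14, 3.14].

INTERFACE

Orientations are given as a rotation vector (axis times angle).
In Python, from bench import r gives the robot as it stands.
- The arm moves only by the tool play_rows, never from a script. Its argument "targets" is text: rows parted by semicolons, each of 5 numbers parted by spaces: the closure, from -1 (fully open) to 1 (shut), then the shift along the tool's x, y, z in m, then the turn about the tool's z in rad. In form: gripper dx dy dz spin; .... A call has 1 to 8 rows; each row is the pose to reach, as a shift and turn from the pose commanded when the call began, along the tool's axes at that moment; what a row does not reach only later rows make up. A row lasts 1/12 s, in which the tool goes at most 41.7 mm and 7.16 degrees, less where a joint would pass 70% of its speed; a pose out of reach is approached as far as the arm can. A call with a gripper value outside its range is refused whole. The fingers move at their own pace and stop on an object; "squeeze" is the grip in N (left out, the last holds). Time passes only in rows, so rows that repeat a pose let the fingers close. It gives the time, the measured TCP pose, the force, the opening and the grip force at its end, in the units of the state.
- r.get_obs(): the state, without advancing time (a new reading comes with each control period).
- r.grab_frame(name): name is "scene" or "top"; returns the picture (400x640x3 uint8, red, green, blue); there is no depth.
- r.camera_info(name): a dict with "fov_y" (degrees; the focal length in pixels is half the picture's height over the tangent of half this angle, whatever the lens; pixels are square), "cx", "cy" (the principal point, pixels), "position" and "rotation" of the camera in the world. Camera axes: x right, y down, z forward; pixel columns grow to the right and rows downward; lengths in m; the calibration is good to about 2 mm. A picture is of the moment at which its call begins. camera_info takes no time and is no camera call.
- r.hand_in(): hands the job in; it is judged then, once.
The state is a dict: "clock": time; "joints": joint angles; "qvel": joint speeds; "tau": joint torques, N m; "tcp_pos": TCP position; "orientation": TCP orientation; "contact_force": force on the tool from outside, world axes, zero at the start; "moment": the same for the moment, N m; "grip_width": finger opening in m; "gripper_force": force on a finger pad.
Only numpy, scipy, OpenCV 4.12 (cv2) and the standard library are available. Lean on these libraries where they do the work, as an engineer would, in place of code of your own. Each camera call takes 0.05 s, during which the arm holds its last target. There are 200 camera calls.

TASK

Hang the bent steel tube on the drying stand: each of its two ends lies fully down in the notch that fits it (the thick end in the wide notch, the thin end in the narrow one) and its bend hangs straight down between the posts, still. The dark tube cassette left standing on the stand's base is in the way: first lift it off and stand it upright on the bench. Leave everything else where it is.

Things in the scene. Friction and masses are not known exactly. Their poses are not given: they have to be found in the camera images.
- stand: Drying stand, fixed. Origin: under the centre of its white base plate (x 130, y 200, 12 mm thick). Two aluminium posts (56 mm along x, 12 mm thick) at y = +74 and -74 mm rise to 169 mm above the bench, 136 mm free between them; each has a slot in its top, running along y, open above. z up; its -x side faces roughly towards the robot.
- wide_notch (a point): Centre of the thick end when seated in the wide slot (24 mm wide, in the post at the stand's y = +74): 155 mm above the bench, mid-thickness of the post, 10 mm above the slot's floor, 14 mm below the post's top. The top 8 mm flare at 45 degrees to 40 mm wide. Axes as the stand's.
- narrow_notch (a point): Centre of the thin end when seated in the narrow slot (13 mm wide, in the post at the stand's y = -74): 155 mm above the bench, 5 mm above the slot's floor, 14 mm below the post's top. The top 8 mm flare at 45 degrees to 29 mm wide. Axes as the stand's.
- tube_block (a point): Bent steel tube, loose, 0.12 kg: a flat U of 10 mm tube, ends bent outwards in one line. Point: centre of the square grip block (x 20, y 36, z 20 mm) on the U's closed bar. x runs from bar to ends, y along the bar to the thick end, z normal to the U. Legs at y = +-55; line of the ends at x = 85, out to y = +-92 mm. Starts lying flat, z up, point 10 mm high. Hung, x is up.
- thick_end (a point): On the bent tube: middle of its thick end (20 mm in diameter, from y = 62 to 92 mm), at x = +85, y = +74 mm from the grip block. Axes as the tube's. With the ends in the notches and let go, the tube swings down freely about them and comes to rest in about 3 s.
- thin_end (a point): On the tube: where the thin end (10 mm in diameter) rests, at x = +85, y = -74 mm from the grip block; beyond it, from y = -86 to -92 mm, is a collar 20 mm in diameter that stays outside the post. Axes as the tube's.
- cassette_mid (a point): Dark grey tube cassette, loose, 0.09 kg, a plain upright block 30 mm thick along x and 82 mm along y (92 mm with the lugs at its foot), 80 mm tall, on which it may be gripped across x, standing on the stand's base between the posts at the start. This point is 40 mm above its underside on its middle. z is up when it stands.
- beaker: White plastic beaker, 65 mm in diameter, 80 mm tall, loose; leave it alone. Origin: centre of its underside.
- bottle: Reagent bottle with screw cap, 61 mm square, 186 mm tall, loose; leave it alone. Origin: centre of its underside.
- gauze: Stack of white gauze packs, 71 mm along x, 95 mm along y, 31 mm tall, loose; leave it alone. Origin: centre of its underside.
There are look-alikes about, which are no part of the job. Of the things that look like the part that bears cassette_mid, the larger one is meant. There is more than one size of the stand; the job needs the larger.

How it is judged:
At the end, for the whole second after the job is handed in: Thick end down in the wide notch, thin end in the narrow one (within 4 mm in height, 6 mm across, 13 mm along the slot), the bend hanging below within 0.25 rad of straight down; the cassette upright (0.1 rad) on the bench, off the stand's base; both at rest (x of thick_end in the frame of wide_notch between -0.006 and 0.006 m and y of thick_end in the frame of wide_notch between -0.013 and 0.013 m and z of thick_end in the frame of wide_notch between -0.004 and 0.004 m and x of thin_end in the frame of narrow_notch between -0.006 and 0.006 m and z of thin_end in the frame of narrow_notch between -0.004 and 0.004 m and angle between the x axis of tube_block and the z axis of stand, either way round below 0.25 rad and z of tube_block in the frame of stand below 0.08 m and height (world z) of cassette_mid between 0.034 and 0.046 m and angle between cassette_mid's own z axis and vertical below 0.1 rad and horizontal distance between cassette_mid and stand above 0.06 m and angular speed of bent_tube below 0.4 rad/s and linear speed of each of bent_tube, cassette below 0.03 m/s); the robot touches nothing.
It fails at once if a bystander is pushed more than 25 mm (distance of any of beaker, bottle, gauze from where it was at the start of the episode above 0.025 m).
It fails at once if the beaker or the bottle is knocked over (angle between any of beaker, bottle's own z axis and vertical above 0.5 rad).
It also fails if it takes over 69 s, if anything falls off the work surface, if the arm or the gripper's body presses on something with over 40 N, if the wrist force passes 120 N, or if a joint passes its speed limit or range.

## Working session

There is one attempt and no reset: what is moved stays moved. The work goes in short steps, Python scripts to look and compute and a tool call to move; the robot and the scene stay as the last step left them, time stands still between calls to the robot, and variables do not carry over. Pictures are saved under pics/ and viewed, at most 10 in all, crops included, and the job is handed in when it is done.

Besides the shell and the picture viewer there is one more tool, called after "Call:" as a command line: name --argument value ..., lists and objects as JSON in quotes. play_rows: Moves the arm, as the interface text tells. Its arguments: {"type":"object","properties":{"targets":{"type":"string"},"squeeze":{"type":"number"}},"required":["targets"]}

```bash
mkdir -p pics; python3 - <<'E'
from bench import r
import cv2
for n in ("scene","top"):
    f=r.grab_frame(n); cv2.imwrite(f"pics/{n}0.png",f[:,:,::-1]); print(n,r.camera_info(n))
print(r.get_obs())
E
```

```text
scene {'fov_y': 46.69553642644565, 'cx': 322.93729002910766, 'cy': 197.62735886377362, 'position': array([-0.19678995,  0.61697655,  1.06570171]), 'rotation': array([-1.11226199,  2.38310696, -1.01665759])}
top {'fov_y': 44.110025932986076, 'cx': 316.3966421691876, 'cy': 196.10903190422036, 'position': array([ 0.35907043, -0.02929878,  1.70079437]), 'rotation': array([-2.12320051,  2.18572131, -0.14156697])}
{'clock': 0.1, 'joints': array([ 1.01591456,  0.47767686,  0.0223619 ,  1.55631794, -0.01150863,
        1.10932701, -0.08311454]), 'qvel': array([ 9.58694341e-05,  1.04515750e-03,  8.44230157e-05, -3.15027066e-03,
        1.55496634e-04,  1.50239927e-04, -5.29535693e-04]), 'tau': array([ 3.01744672e-03, -5.97762966e+01,  1.61294080e+00, -2.81959516e+01,
        1.27173439e-02,  4.97447400e-03, -2.68329188e-05]), 'tcp_pos': array([ 0.29140081, -0.60828037,  0.23046516]), 'orientation': array([-3.06204185e+00, -6.95618252e-01,  7.32711082e-04]), 'contact_force': array([-0.49882257, -0.07970083,  1.32381229]), 'moment': array([-0.03720422,  0.0106424 , -0.01298642]), 'gripper_force': 0.0, 'grip_width': 0.08541120492884163}
```

View pics/scene0.png

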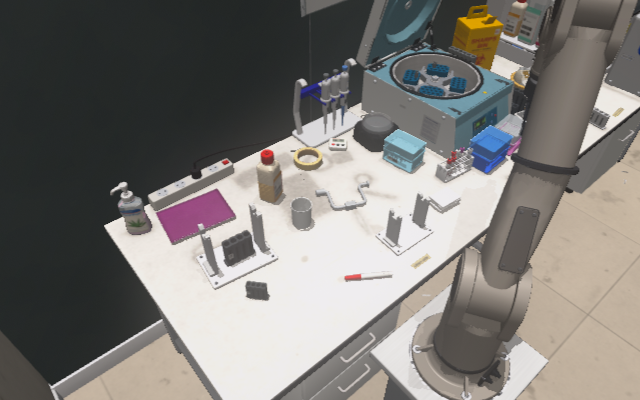

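View pics/top0.png

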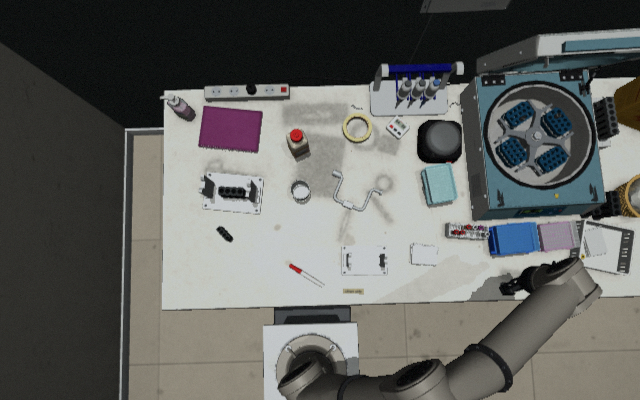

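```bash
cat > h.py <<'E'
import numpy as np, cv2
from scipy.spatial.transform import Rotation as R
from bench import r
def ray(n,uv):
    c=r.camera_info(n); f=200/np.tan(np.radians(c['fov_y'])/2)
    uv=np.atleast_2d(np.array(uv,float))
    d=np.c_[(uv[:,0]-c['cx'])/f,(uv[:,1]-c['cy'])/f,np.ones(len(uv))]
    return np.array(c['position']),R.from_rotvec(c['rotation']).apply(d)
def onz(n,uv,z):
    p,d=ray(n,uv); return p+d*((z-p[2])/d[:,2])[:,None]
def tri(a,b):  # pixel in scene, pixel in top -> point, miss distance
    p,d=ray('scene',a); q,e=ray('top',b); d=d[0];e=e[0]
    s=np.linalg.lstsq(np.c_[d,-e],q-p,rcond=None)[0]
    x,y=p+s[0]*d,q+s[1]*e; return (x+y)/2,np.linalg.norm(x-y)
def pix(n,P):
    c=r.camera_info(n); f=200/np.tan(np.radians(c['fov_y'])/2)
    v=R.from_rotvec(c['rotation']).inv().apply(np.atleast_2d(P)-c['position'])
    return np.c_[c['cx']+f*v[:,0]/v[:,2],c['cy']+f*v[:,1]/v[:,2]]
E
python3 - <<'E'
import cv2,numpy as np
t=cv2.imread('pics/top0.png'); s=cv2.imread('pics/scene0.png')
a=cv2.resize(t[160:250,190:390],None,fx=4,fy=4,interpolation=cv2.INTER_CUBIC)[:,:800]
cv2.imwrite('pics/c_top.png',a)
b=cv2.resize(s[165:305,185:385],None,fx=4,fy=4,interpolation=cv2.INTER_CUBIC)
cv2.imwrite('pics/c_scene.png',b)
E
python3 -c "
from h import *
print(onz('top',[[240,192],[224,234],[352,192],[365,262],[300,190],[424,254],[298,140]],0.01))
print(onz('scene',[[237,248],[257,290],[350,190],[405,236]],0.01))"
```

```text
[[ 0.60217937  0.22921078  0.01      ]
 [ 0.45870893  0.2852108   0.01      ]
 [ 0.59092105 -0.15794685  0.01      ]
 [ 0.34988734 -0.19286491  0.01      ]
 [ 0.60313203  0.02161655  0.01      ]
 [ 0.37102681 -0.39458217  0.01      ]
 [ 0.78038782  0.02425943  0.01      ]]
[[ 0.62870424  0.23684845  0.01      ]
 [ 0.46904705  0.27522625  0.01      ]
 [ 0.60062882 -0.18835883  0.01      ]
 [ 0.34435035 -0.17866994  0.01      ]]
```

View pics/c_top.png

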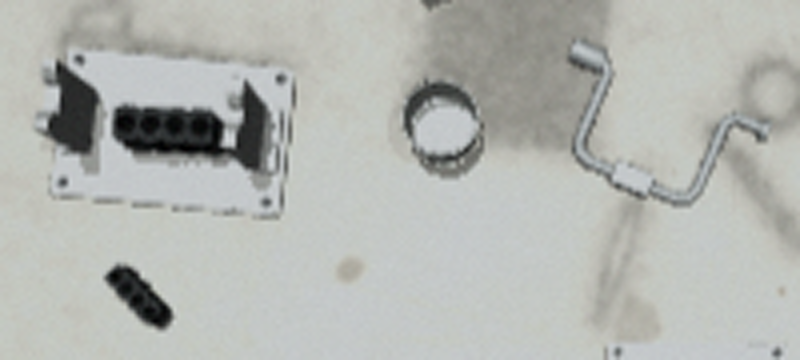

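View pics/c_scene.png

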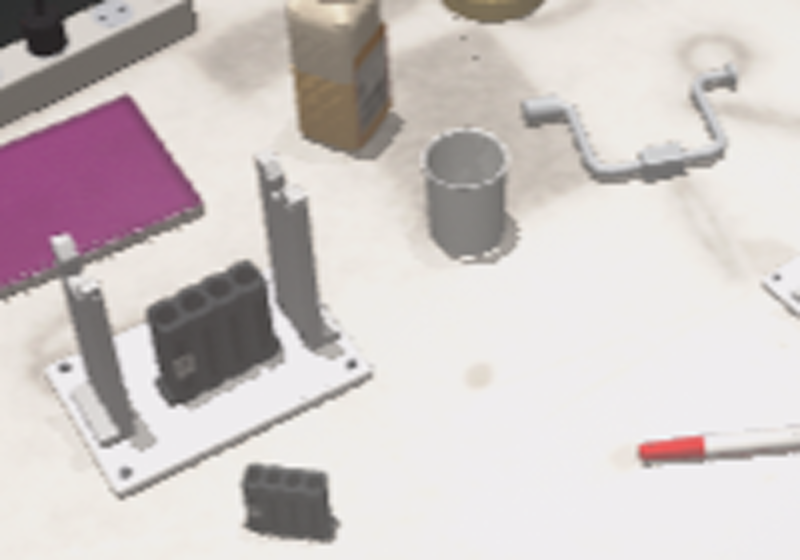

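The top crop shows two stand sizes: (233,192) is large, with a cassette on it, and (365,262) is small. It also shows two cassettes: (232,192) is large, on the stand, and (224,234) is small. The large stand and the large cassette are the ones meant. In both views the wide slot is the image-left post (+y), and the tube's thick end is image-left at about (336,173). The beaker is at (301,190).

Next I triangulate the corresponding points.

```bash
cat > m.py <<'E'
from h import *
T=lambda p:np.array(p)/4+[190,160]-.375
S=lambda p:np.array(p)/4+[185,165]-.375
np.set_printoptions(precision=4,suppress=True)
P={'hole+y':((165,315),(125,124)),'hole-y':((245,272),(204,128)),
'plateL(+y+x)':((45,370),(70,48)),'plate near(+y-x)':((122,497),(50,196)),'plate(-y-x)':((373,372),(283,216)),
'wide far prong':((63,243),(50,72)),'wide near prong':((90,286),(42,122)),
'nar far':((268,160),(237,100)),
'block':((662,158),(633,178)),'thick':((543,110),(586,53)),'thin':((718,77),(752,126)),'collar':((733,77),(766,130)),
'beaker rim':((465,158),(443,128))}
for k,(s,t) in P.items(): print(k,*tri(S(s),T(t)))
print('plate top corners',onz('top',T([(70,48),(297,68),(283,216),(50,196)]),.012))
print('plate scene corners',onz('scene',S([(45,370),(122,497),(373,372)]),.012))
print('tube top z.01',onz('top',T([(633,178),(586,53),(752,126),(766,130)]),.01))
E
python3 m.py
```

```text
hole+y [0.5973 0.2802 0.0919] 0.0016252136375937865
hole-y [0.5929 0.2162 0.0935] 0.004641596912369754
plateL(+y+x) [0.6784 0.3446 0.0056] 0.0017469888043778999
plate near(+y-x) [0.548  0.3602 0.0065] 0.0018589192090011624
plate(-y-x) [0.5268 0.1617 0.0027] 0.002926184594422594
wide far prong [0.6294 0.3249 0.1686] 0.0029147074003510573
wide near prong [0.5893 0.3304 0.1658] 0.00028501504292118284
nar far [0.6038 0.1792 0.1718] 0.006972918888177061
block [ 0.5491 -0.1418  0.0125] 0.0005901924356080121
thick [ 0.659  -0.1065  0.0073] 0.0028686921939978845
thin [ 0.5919 -0.2462  0.0101] 0.0013719970235320596
collar [ 0.588  -0.2594  0.0053] 0.0004243827158709431
beaker rim [0.5899 0.0212 0.084 ] 0.00820752234421085
plate top corners [[0.6767 0.3424 0.012 ]
 [0.6533 0.1456 0.012 ]
 [0.5249 0.1596 0.012 ]
 [0.5479 0.3596 0.012 ]]
plate scene corners [[0.6738 0.3468 0.012 ]
 [0.5434 0.3609 0.012 ]
 [0.5216 0.1667 0.012 ]]
tube top z.01 [[ 0.5492 -0.1421  0.01  ]
 [ 0.6596 -0.1054  0.01  ]
 [ 0.5914 -0.2466  0.01  ]
 [ 0.5876 -0.2586  0.01  ]]
```

```bash
cat >> h.py <<'E'
np.set_printoptions(precision=4,suppress=True)
def go(p,ang,ref='y'):
    """deltas in tool axes to put TCP at p with tool y at world angle ang (mod pi)"""
    o=r.get_obs(); M=R.from_rotvec(o['orientation']).as_matrix()
    d=M.T@(np.array(p)-o['tcp_pos']); a=np.arctan2(M[1,1],M[0,1])
    s=-((ang-a+np.pi/2)%np.pi-np.pi/2)
    print('t',o['clock'],'tcp',o['tcp_pos'],'tooly',a,'j7',o['joints'][6],'F',o['contact_force'],'grip',o['grip_width'],o['gripper_force'])
    print('d',d,'spin',s)
E
python3 -c "
from h import *
go([.595,.248,.25],-.11)"
```

```text
t 0.1 tcp [ 0.2914 -0.6083  0.2305] tooly -1.124029761652328 j7 -0.08311454409219349 F [-0.4988 -0.0797  1.3238] grip 0.08541120492884163 0.0
d [ 0.6438 -0.6411 -0.0186] spin -1.0140297616523277
```

Call:
play_rows --targets "-1 0.04 -0.04 -0.02 0; -1 0.07 -0.07 -0.02 0; -1 0.1 -0.1 -0.02 0; -1 0.13 -0.13 -0.02 0; -1 0.16 -0.16 -0.02 0; -1 0.19 -0.19 -0.02 0; -1 0.215 -0.215 -0.02 0; -1 0.24 -0.24 -0.02 0"

```text
clock: 0.77
tcp_pos: [0.4015, -0.2947, 0.2511]
orientation: [-3.064, -0.696, 0.001]
contact_force: [0.7, -1.0, -0.2]
grip_width: 0.0853
gripper_force: 0.0
```

Call:
play_rows --targets "-1 0.03 -0.03 0 0; -1 0.06 -0.06 0 0; -1 0.09 -0.09 0 0; -1 0.12 -0.12 0 0; -1 0.15 -0.15 0 0; -1 0.18 -0.18 0 0; -1 0.205 -0.205 0 0; -1 0.23 -0.23 0 0"

```text
clock: 1.43
tcp_pos: [0.5097, 0.0128, 0.2512]
orientation: [-3.063, -0.698, -0.0]
contact_force: [0.3, -0.1, 1.2]
grip_width: 0.0857
gripper_force: 0.0
```

```bash
python3 -c "
from h import *
go([.595,.248,.25],-.11)"
```

```text
t 1.4333 tcp [0.5097 0.0128 0.2512] tooly -1.1226605445128104 j7 -1.3552978790951717 F [ 0.2809 -0.0852  1.1796] grip 0.08569224218376718 0.0
d [ 0.1788 -0.175   0.0013] spin -1.0126605445128103
```

Call:
play_rows --targets "-1 0.03 -0.03 0 -0.12; -1 0.06 -0.06 0 -0.24; -1 0.09 -0.09 0 -0.36; -1 0.11 -0.11 0 -0.48; -1 0.13 -0.13 0 -0.6; -1 0.15 -0.15 0 -0.72; -1 0.165 -0.16 0 -0.84; -1 0.174 -0.171 0 -0.96"

```text
clock: 2.1
tcp_pos: [0.5931, 0.2412, 0.2507]
orientation: [-2.388, -2.04, 0.0]
contact_force: [-0.3, 0.3, -0.0]
grip_width: 0.0854
gripper_force: 0.0
```

Call:
play_rows --targets "-1 0 0 0 -0.05; -1 0 0 0 -0.05; -1 0 0 0 -0.05"

```text
clock: 2.35
tcp_pos: [0.5924, 0.2389, 0.2507]
orientation: [-2.346, -2.089, 0.002]
contact_force: [0.4, -0.3, 0.1]
grip_width: 0.0854
gripper_force: 0.0
```

```bash
python3 - <<'E'
from h import *
go([.595,.248,.055],-.11)
t=r.grab_frame('top')[:,:,::-1]; s=r.grab_frame('scene')[:,:,::-1]
a=cv2.resize(t[150:240,180:280],None,fx=4,fy=4,interpolation=cv2.INTER_CUBIC)
b=cv2.resize(s[180:300,185:285],None,fx=4,fy=4,interpolation=cv2.INTER_CUBIC)
o=np.zeros((480,800,3),np.uint8); o[:360,:400]=a;o[:480,400:]=b
cv2.imwrite('pics/m1.png',o)
E
```

```text
t 2.35 tcp [0.5924 0.2389 0.2507] tooly -0.1161116084162584 j7 -0.8280766320021196 F [ 0.4437 -0.2825  0.0946] grip 0.08539638322210803 0.0
d [0.0095 0.0017 0.1957] spin -0.006111608416258463
```

View pics/m1.png

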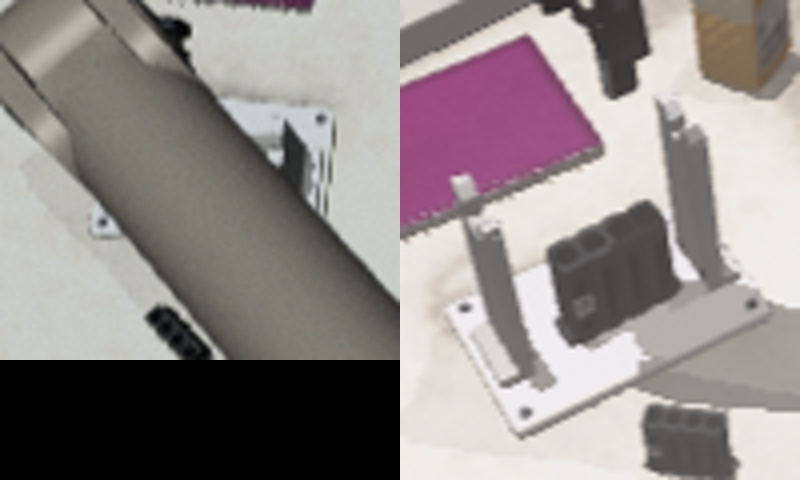

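Call:
play_rows --targets "-1 0.009 0.002 0.02 0; -1 0.009 0.002 0.05 0; -1 0.009 0.002 0.08 0; -1 0.009 0.002 0.11 0; -1 0.009 0.002 0.135 0; -1 0.009 0.002 0.15 0; -1 0.009 0.002 0.15 0"

```text
clock: 3.03
tcp_pos: [0.5937, 0.2462, 0.0979]
orientation: [-2.345, -2.089, 0.009]
contact_force: [1.0, -0.4, -0.0]
grip_width: 0.0854
gripper_force: 0.0
```

```bash
python3 - <<'E'
from h import *
go([.595,.248,.055],-.11)
s=r.grab_frame('scene')[:,:,::-1]
cv2.imwrite('pics/m2.png',cv2.resize(s[160:300,185:345],None,fx=4,fy=4,interpolation=cv2.INTER_CUBIC))
E
```

```text
t 3.0333 tcp [0.5937 0.2462 0.0979] tooly -0.11532098208093558 j7 -0.9248550757539822 F [ 1.0265 -0.3612 -0.0488] grip 0.08537089858469932 0.0
d [0.0021 0.0012 0.0429] spin -0.005320982080935677
```

View pics/m2.png

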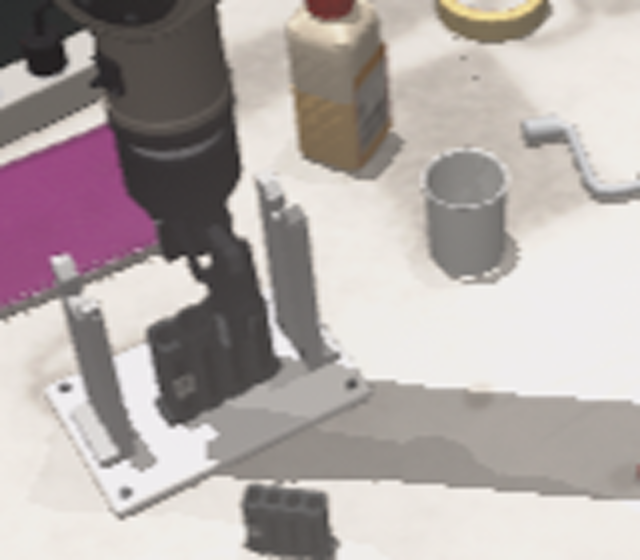

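The gripper is between the posts, with the near finger in front of the cassette at about (243,243) and clear of both posts. I descend and close.

Call:
play_rows --targets "-1 0.002 0.001 0.02 0; -1 0.002 0.001 0.042 0; -1 0.002 0.001 0.042 0; 1 0.002 0.001 0.042 0; 1 0.002 0.001 0.042 0; 1 0.002 0.001 0.042 0; 1 0.002 0.001 0.042 0; 1 0.002 0.001 0.042 0" --squeeze 35

```text
clock: 3.75
tcp_pos: [0.5975, 0.2503, 0.0606]
orientation: [2.344, 2.091, 0.003]
contact_force: [-0.7, 0.3, 5.2]
grip_width: 0.0293
gripper_force: 43.3
```

Call:
play_rows --targets "1 0 0 0 0; 1 0 0 0 0; 1 0 0 -0.01 0; 1 0 0 -0.03 0; 1 0 0 -0.05 0; 1 0 0 -0.05 0"

```text
clock: 4.25
tcp_pos: [0.5989, 0.2514, 0.1137]
orientation: [2.343, 2.09, 0.01]
contact_force: [0.2, 1.4, -1.0]
grip_width: 0.0297
gripper_force: 42.3
```

Call:
play_rows --targets "1 0 0 -0.03 0; 1 0 0 -0.06 0; 1 0 0 -0.09 0; 1 0 0 -0.12 0; 1 0 0 -0.14 0; 1 0 0 -0.14 0"

```text
clock: 4.75
tcp_pos: [0.5987, 0.2514, 0.2545]
orientation: [2.343, 2.09, 0.012]
contact_force: [1.1, 0.8, 0.0]
grip_width: 0.0299
gripper_force: 42.2
```

```bash
python3 - <<'E'
from h import *
go([.47,.075,.23],-.1)
E
```

```text
t 4.75 tcp [0.5987 0.2514 0.2545] tooly -0.11417001320764414 j7 -0.8412336437873248 F [1.1212 0.8128 0.0281] grip 0.029945311872780173 42.23819196224213
d [-0.19   -0.1079  0.023 ] spin -0.014170013207644105
```

Call:
play_rows --targets "1 -0.015 -0.01 0 0; 1 -0.04 -0.025 0 0; 1 -0.07 -0.04 0 0; 1 -0.1 -0.06 0.01 0; 1 -0.13 -0.075 0.02 0; 1 -0.16 -0.09 0.02 0; 1 -0.18 -0.1 0.02 0; 1 -0.19 -0.108 0.02 0"

```text
clock: 5.42
tcp_pos: [0.4657, 0.07, 0.2279]
orientation: [-2.348, -2.087, 0.006]
contact_force: [0.9, -0.4, -1.2]
grip_width: 0.0295
gripper_force: 42.2
```

Call:
play_rows --targets "1 0 0 0.02 0; 1 0 0 0.05 0; 1 0 0 0.08 0; 1 0 0 0.11 0; 1 0 0 0.13 0; 1 0 0 0.14 0; 1 0 0 0.14 0; 1 0 0 0.14 0"

```text
clock: 6.08
tcp_pos: [0.4681, 0.0742, 0.0894]
orientation: [-2.343, -2.092, -0.0]
contact_force: [0.0, 0.5, -1.8]
grip_width: 0.0296
gripper_force: 42.3
```

```bash
python3 - <<'E'
from h import *
go([.47,.075,.050],-.114)
E
```

```text
t 6.0833 tcp [0.4681 0.0742 0.0894] tooly -0.11321256148468392 j7 -0.7103134752260968 F [ 0.023   0.5118 -1.7813] grip 0.029567944295035908 42.26388216018677
d [0.001  0.0018 0.0394] spin 0.0007874385153161523
```

Call:
play_rows --targets "1 0 0 0.015 0; 1 0 0 0.03 0; 1 0 0 0.036 0; 1 0 0 0.038 0; 1 0 0 0.04 0; 1 0 0 0.041 0; 1 0 0 0.041 0"

```text
clock: 6.67
tcp_pos: [0.4685, 0.0736, 0.0489]
orientation: [2.344, 2.091, 0.002]
contact_force: [-0.9, 0.6, -0.8]
grip_width: 0.0292
gripper_force: 42.3
```

Call:
play_rows --targets "1 0 0 0.001 0; 1 0 0 0.002 0; 1 0 0 0.002 0"

```text
clock: 6.92
tcp_pos: [0.4685, 0.0736, 0.0484]
orientation: [2.343, 2.09, 0.0]
contact_force: [-7.3, -2.3, 23.9]
grip_width: 0.0293
gripper_force: 45.5
```

Call:
play_rows --targets "1 0 0 -0.001 0; -1 0 0 -0.001 0; -1 0 0 -0.001 0; -1 0 0 -0.001 0; -1 0 0 -0.001 0; -1 0 0 -0.001 0; -1 0 0 -0.001 0"

```text
clock: 7.5
tcp_pos: [0.4679, 0.0735, 0.0472]
orientation: [-2.344, -2.091, 0.0]
contact_force: [0.5, 0.2, 0.1]
grip_width: 0.0855
gripper_force: 0.0
```

Call:
play_rows --targets "-1 0 0 -0.01 0; -1 0 0 -0.03 0; -1 0 0 -0.06 0; -1 0 0 -0.09 0; -1 0 0 -0.12 0; -1 0 0 -0.15 0; -1 0 0 -0.15 0"

```text
clock: 8.08
tcp_pos: [0.4711, 0.0748, 0.2033]
orientation: [2.34, 2.088, 0.012]
contact_force: [0.5, 1.0, -0.1]
grip_width: 0.0856
gripper_force: 0.0
```

```bash
python3 - <<'E'
from h import *
go([.549,-.142,.2],-.438)
E
```

```text
t 8.0833 tcp [0.4711 0.0748 0.2033] tooly -0.11378129790038741 j7 -0.5697300527670787 F [ 0.5479  1.0358 -0.0803] grip 0.08561999821270484 0.0
d [-0.2065  0.102   0.0038] spin 0.32421870209961257
```

Call:
play_rows --targets "-1 -0.02 0.01 0 0.05; -1 -0.05 0.025 0 0.1; -1 -0.08 0.04 0 0.15; -1 -0.11 0.055 0 0.2; -1 -0.14 0.07 0 0.25; -1 -0.17 0.085 0 0.3; -1 -0.19 0.095 0 0.32; -1 -0.2065 0.102 0 0.324"

```text
clock: 8.75
tcp_pos: [0.5461, -0.1458, 0.1974]
orientation: [2.653, 1.682, -0.0]
contact_force: [0.5, -0.4, -0.2]
grip_width: 0.0851
gripper_force: 0.0
```

Call:
play_rows --targets "-1 0 0 0.03 0; -1 0 0 0.06 0; -1 0 0 0.09 0; -1 0 0 0.11 0; -1 0 0 0.12 0; -1 0 0 0.12 0"

```text
clock: 9.25
tcp_pos: [0.5442, -0.1424, 0.0753]
orientation: [-2.647, -1.686, 0.004]
contact_force: [0.1, -0.1, 0.3]
grip_width: 0.0853
gripper_force: 0.0
```

```bash
python3 - <<'E'
from h import *
go([.549,-.142,.004],-.438)
s=r.grab_frame('scene')[:,:,::-1]
cv2.imwrite('pics/m3.png',cv2.resize(s[150:310,230:430],None,fx=4,fy=4,interpolation=cv2.INTER_CUBIC)[:600])
E
```

```text
t 9.25 tcp [ 0.5442 -0.1424  0.0753] tooly -0.4366449611360092 j7 -0.5416825953472706 F [ 0.071  -0.0602  0.2917] grip 0.08533506405159329 0.0
d [0.0025 0.0045 0.0713] spin 0.0013550388639909094
```

View pics/m3.png

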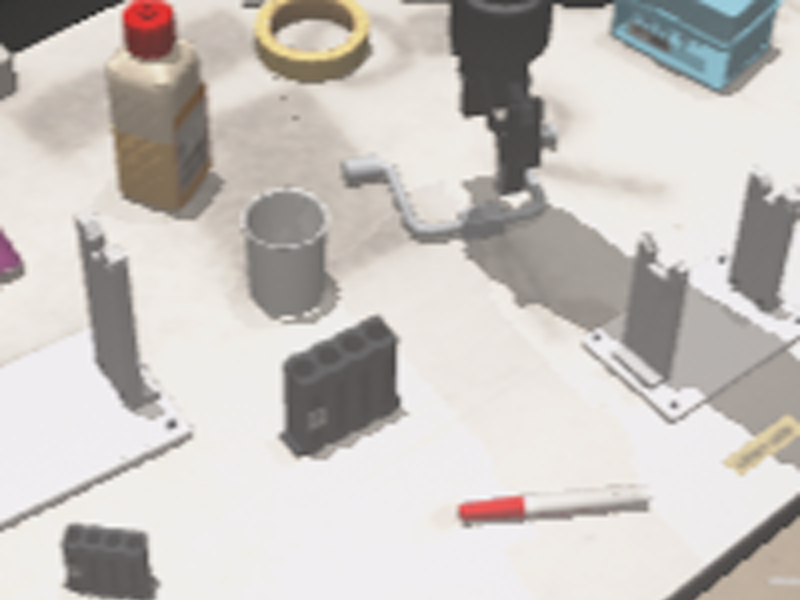

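The cassette stands upright on the bench at crop (340,385). The open fingers are above the tube's grip block, near crop (485,215). I descend and grip it.

Call:
play_rows --targets "-1 0.0025 0.0045 0.03 0; -1 0.0025 0.0045 0.05 0; -1 0.0025 0.0045 0.06 0; -1 0.0025 0.0045 0.067 0; -1 0.0025 0.0045 0.07 0; -1 0.0025 0.0045 0.07 0"

```text
clock: 9.8
tcp_pos: [0.5514, -0.143, 0.0079]
orientation: [2.65, 1.686, 0.001]
contact_force: [0.0, 0.5, 0.6]
grip_width: 0.0854
gripper_force: 0.0
```

Call:
play_rows --targets "1 0 0 0 0; 1 0 0 0 0; 1 0 0 0 0; 1 0 0 0 0; 1 0 0 0 0; 1 0 0 0 0; 1 0 0 0 0" --squeeze 50

```text
clock: 10.38
tcp_pos: [0.5512, -0.143, 0.0078]
orientation: [2.651, 1.685, 0.0]
contact_force: [-0.8, -0.0, 4.9]
grip_width: 0.0186
gripper_force: 50.2
```

Call:
play_rows --targets "1 0 0 -0.01 0; 1 0 0 -0.03 0; 1 0 0 -0.06 0; 1 0 0 -0.1 0; 1 0 0 -0.14 0; 1 0 0 -0.18 0; 1 0 0 -0.22 0; 1 0 0 -0.24 0"

```text
clock: 11.05
tcp_pos: [0.5524, -0.1428, 0.253]
orientation: [2.647, 1.684, 0.007]
contact_force: [0.1, -1.3, -1.6]
grip_width: 0.0188
gripper_force: 49.4
```

```bash
python3 - <<'E'
from h import *
go([.515,.26,.25],-.12)
E
```

```text
t 11.05 tcp [ 0.5524 -0.1428  0.253 ] tooly -0.43772079185110396 j7 -0.43600346894329284 F [ 0.0981 -1.2597 -1.5722] grip 0.018804083166935204 49.424970746040344
d [ 0.3489 -0.2046  0.0022] spin -0.317720791851104
```

Call:
play_rows --targets "1 0.015 -0.01 0 0; 1 0.04 -0.025 0 0; 1 0.07 -0.04 0 0; 1 0.1 -0.06 0 0; 1 0.13 -0.08 0 0; 1 0.16 -0.095 0 0; 1 0.185 -0.11 0 0; 1 0.2 -0.12 0 0"

```text
clock: 11.72
tcp_pos: [0.5259, 0.0932, 0.2479]
orientation: [-2.646, -1.691, -0.001]
contact_force: [-0.5, 0.3, -0.8]
grip_width: 0.0187
gripper_force: 49.4
```

Call:
play_rows --targets "1 0.02 -0.01 0 -0.05; 1 0.045 -0.025 0 -0.1; 1 0.07 -0.04 0 -0.15; 1 0.095 -0.055 0 -0.2; 1 0.12 -0.07 0 -0.25; 1 0.14 -0.08 0 -0.29; 1 0.149 -0.085 0 -0.315; 1 0.149 -0.085 0 -0.315"

```text
clock: 12.38
tcp_pos: [0.512, 0.2628, 0.2475]
orientation: [-2.347, -2.086, -0.001]
contact_force: [0.4, 0.5, -1.6]
grip_width: 0.0186
gripper_force: 49.4
```

```bash
python3 - <<'E'
from h import *
go([.515,.26,.25],-.12)
t=r.grab_frame('top')[:,:,::-1]; s=r.grab_frame('scene')[:,:,::-1]
a=cv2.resize(t[150:240,180:280],None,fx=4,fy=4,interpolation=cv2.INTER_CUBIC)
b=cv2.resize(s[160:300,185:285],None,fx=4,fy=4,interpolation=cv2.INTER_CUBIC)
o=np.zeros((560,800,3),np.uint8); o[:360,:400]=a;o[:560,400:]=b
cv2.imwrite('pics/m4.png',o)
E
```

```text
t 12.3833 tcp [0.512  0.2628 0.2475] tooly -0.1178043783125591 j7 -0.9288271058134617 F [ 0.4432  0.455  -1.6339] grip 0.018561409353232222 49.42253530025482
d [-0.0024  0.0033 -0.0025] spin 0.0021956216874408074
```

View pics/m4.png

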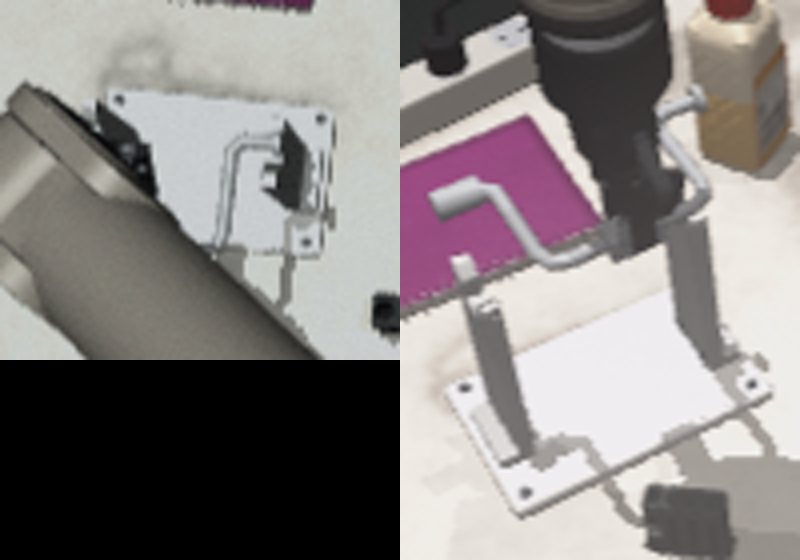

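```bash
python3 - <<'E'
from h import *
o=r.get_obs(); a=-.118
c,s=np.cos(a),np.sin(a); X=np.array([c,s,0]);Y=np.array([-s,c,0])
B=o['tcp_pos']+[0,0,.002]
K={'thick mid77':B+.085*X+.077*Y,'thick outer':B+.085*X+.092*Y,'thin elbow':B+.085*X-.055*Y,'thin rest':B+.085*X-.074*Y,'collar':B+.085*X-.089*Y,'block':B}
for k,p in K.items(): print(k,p,'top',(pix('top',p)[0]-[180,150]+.375)*4,'scene',(pix('scene',p)[0]-[185,160]+.375)*4+[400,0])
C=np.array([.599,.254,0]); 
for x in(-.024,.024,0):
  for y in (.074,-.074):
    p=C+x*X+y*Y+[0,0,.169]; print('post',x,y,'top',(pix('top',p)[0]-[180,150]+.375)*4,'scene',(pix('scene',p)[0]-[185,160]+.375)*4+[400,0])
E
```

```text
thick mid77 [0.6068 0.3252 0.2491] top [ 63.0176 122.764 ] scene [460.5726 196.0559]
thick outer [0.6086 0.3401 0.2491] top [ 43.0182 120.9983] scene [437.5442 205.5202]
thin elbow [0.5913 0.1941 0.2491] top [239.2281 138.3217] scene [653.2134 116.8833]
thin rest [0.589  0.1753 0.2491] top [264.6237 140.5639] scene [679.5441 106.0618]
collar [0.5873 0.1604 0.2491] top [284.6785 142.3346] scene [700.0968  97.6149]
block [0.5133 0.2588 0.2491] top [152.6592 245.0769] scene [635.3102 230.8297]
post -0.024 0.074 top [ 81.3566 168.3448] scene [493.4447 307.4692]
post -0.024 -0.074 top [269.202  184.9814] scene [699.6549 216.7438]
post 0.024 0.074 top [ 88.6412 108.143 ] scene [463.8528 260.9186]
post 0.024 -0.074 top [275.7446 124.6427] scene [666.8051 174.4121]
post 0 0.074 top [ 85.0062 138.1837] scene [478.472  283.9158]
post 0 -0.074 top [272.4799 154.7517] scene [683.043 195.337]
```

Call:
play_rows --targets "1 0.001 0.003 0.01 0; 1 0.001 0.003 0.03 0; 1 0.001 0.003 0.05 0; 1 0.001 0.003 0.06 0; 1 0.001 0.003 0.063 0; 1 0.001 0.003 0.063 0; 1 0.001 0.003 0.063 0"

```text
clock: 13.07
tcp_pos: [0.517, 0.2605, 0.1849]
orientation: [2.355, 2.079, 0.001]
contact_force: [-0.8, 0.0, -1.3]
grip_width: 0.0187
gripper_force: 49.4
```

```bash
python3 - <<'E'
from h import *
go([.5146,.264,.153],-.12)
t=r.grab_frame('top')[:,:,::-1]; s=r.grab_frame('scene')[:,:,::-1]
a=cv2.resize(t[150:220,200:270],None,fx=5,fy=5,interpolation=cv2.INTER_CUBIC)
b=cv2.resize(s[190:290,190:265],None,fx=6,fy=6,interpolation=cv2.INTER_CUBIC)
o=np.zeros((600,800,3),np.uint8); o[:350,:350]=a;o[:600,350:]=b
cv2.imwrite('pics/m5.png',o)
E
```

```text
t 13.0667 tcp [0.517  0.2605 0.1849] tooly -0.12388745416555261 j7 -0.9749904183771749 F [-0.759   0.0291 -1.346 ] grip 0.01873676961895836 49.425952434539795
d [ 0.0032 -0.0028  0.0319] spin -0.003887454165552695
```

View pics/m5.png

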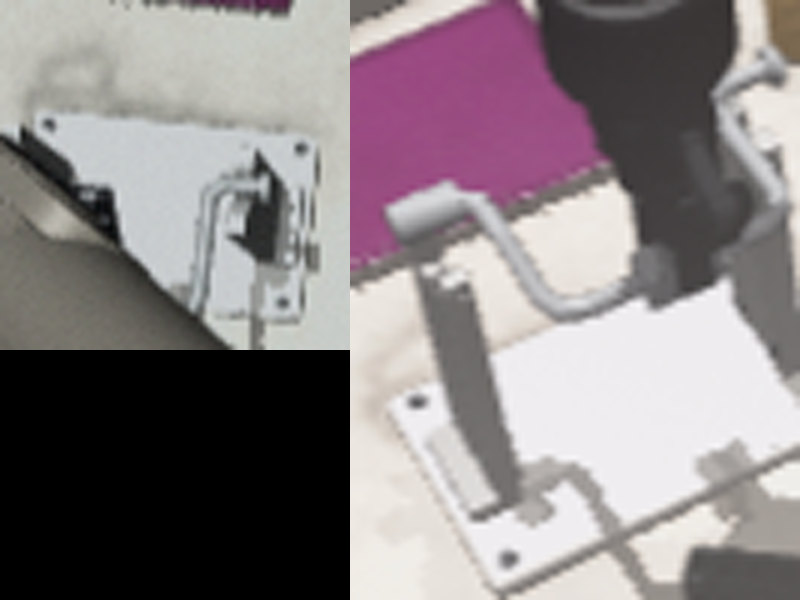

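```bash
python3 - <<'E'
from h import *
B=r.get_obs()['tcp_pos']+[0,0,.002]; a=-.121
c,s=np.cos(a),np.sin(a); X=np.array([c,s,0]);Y=np.array([-s,c,0]); C=np.array([.599,.254,0])
f=lambda p:((pix('top',p)[0]-[200,150]+.4)*5,(pix('scene',p)[0]-[190,190]+.4)*6+[350,0])
for k,y in (('thick out',.092),('thick in',.062),('elbow thin',-.055),('thin',-.074),('collar',-.089)):
    print(k,'now',*f(B+.085*X+y*Y),'goal',*f(C+y*Y+[0,0,B[2]]))
for x,y in((-.024,.074),(.024,.074),(-.021,-.074),(.021,-.074)): print('prong',x,y,*f(C+x*X+y*Y+[0,0,.169]))
E
```

```text
thick out now [-24.0232 161.25  ] [394.3941 226.8143] goal [-29.2739 165.3107] [390.4398 233.7597]
thick in now [ 23.9573 165.6324] [460.4774 198.7506] goal [ 18.7156 169.695 ] [456.7221 205.5584]
elbow thin now [211.3085 182.7443] [705.9783  94.4932] goal [206.1019 186.8145] [702.9337 100.802 ]
thin now [241.7672 185.5262] [744.1071  78.301 ] goal [236.5663 189.5977] [741.1689  84.5339]
collar now [265.8203 187.7232] [773.8822  65.6563] goal [260.624  191.7956] [771.0263  71.8304]
prong -0.024 0.074 [  1.7495 210.1964] [459.9494 281.0921]
prong 0.024 0.074 [ 11.0826 134.9673] [415.8849 211.1463]
prong -0.021 -0.074 [237.0021 226.961 ] [766.5928 141.5663]
prong 0.021 -0.074 [244.358  160.9812] [723.7187  85.8884]
```

Call:
play_rows --targets "1 0.004 -0.0015 0 0; 1 0.004 -0.0015 0.003 0; 1 0.004 -0.0015 0.007 0; 1 0.004 -0.0015 0.011 0; 1 0.004 -0.0015 0.014 0; 1 0.004 -0.0015 0.016 0; 1 0.004 -0.0015 0.016 0" --squeeze 35

```text
clock: 13.75
tcp_pos: [0.5151, 0.2645, 0.1675]
orientation: [-2.354, -2.08, 0.002]
contact_force: [0.1, 0.7, -1.9]
grip_width: 0.0184
gripper_force: 49.4
```

Call:
play_rows --targets "1 0 0 0.003 0; 1 0 0 0.006 0; 1 0 0 0.008 0; 1 0 0 0.009 0; 1 0 0 0.009 0"

```text
clock: 14.17
tcp_pos: [0.5156, 0.2648, 0.1591]
orientation: [2.354, 2.08, 0.0]
contact_force: [0.8, -0.3, -1.4]
grip_width: 0.0187
gripper_force: 49.4
```

```bash
python3 - <<'E'
from h import *
go([.516,.264,.153],-.12)
E
```

```text
t 14.1667 tcp [0.5156 0.2648 0.1591] tooly -0.12329866315998439 j7 -1.003342071940806 F [ 0.8346 -0.3405 -1.3969] grip 0.01868532649923381 49.41094994544983
d [-0.0007  0.0005  0.0061] spin -0.003298663159984283
```

Call:
play_rows --targets "1 0 0 0.002 0; 1 0 0 0.004 0; 1 0 0 0.005 0; 1 0 0 0.006 0; 1 0 0 0.006 0"

```text
clock: 14.58
tcp_pos: [0.5156, 0.2648, 0.1532]
orientation: [2.354, 2.08, 0.0]
contact_force: [0.7, -0.2, -0.7]
grip_width: 0.0183
gripper_force: 49.5
```

```bash
python3 - <<'E'
from h import *
go([.516,.264,.153],-.12)
t=r.grab_frame('top')[:,:,::-1]; s=r.grab_frame('scene')[:,:,::-1]
cv2.imwrite('pics/t6.png',t);cv2.imwrite('pics/s6.png',s)
E
```

```text
t 14.5833 tcp [0.5156 0.2648 0.1532] tooly -0.12317970569110213 j7 -1.0083655140335652 F [ 0.7093 -0.1698 -0.6784] grip 0.018273596849016895 49.47930157184601
d [-0.0007  0.0005  0.0002] spin -0.0031797056911020416
```

Call:
play_rows --targets "1 0 0 0.001 0; 1 0 0 0.002 0; 1 0 0 0.002 0"

```text
clock: 14.93
tcp_pos: [0.5156, 0.2649, 0.1517]
orientation: [2.353, 2.08, 0.001]
contact_force: [-1.0, -1.1, 4.0]
grip_width: 0.0185
gripper_force: 50.0
```

Call:
play_rows --targets "-1 0 0 -0.001 0; -1 0 0 -0.001 0; -1 0 0 -0.001 0; -1 0 0 -0.01 0; -1 0 0 -0.05 0; -1 0 0 -0.09 0; -1 0 0 -0.13 0; -1 0 0 -0.16 0"

```text
clock: 15.6
tcp_pos: [0.5155, 0.2657, 0.3155]
orientation: [2.353, 2.081, 0.005]
contact_force: [0.7, 0.4, -0.3]
grip_width: 0.0852
gripper_force: 0.0
```

Call:
play_rows --targets "-1 -0.03 -0.02 0 0; -1 -0.06 -0.03 0 0; -1 -0.1 -0.04 0 0; -1 -0.14 -0.05 0 0; -1 -0.18 -0.05 0 0; -1 -0.21 -0.05 0 0; -1 -0.24 -0.05 0 0; -1 -0.27 -0.05 0 0"

```text
clock: 16.27
tcp_pos: [0.432, 0.0017, 0.3121]
orientation: [2.353, 2.08, 0.001]
contact_force: [0.1, -1.2, 0.2]
grip_width: 0.0854
gripper_force: 0.0
```

Call:
play_rows --targets "-1 -0.03 0 0 0; -1 -0.06 0 0 0; -1 -0.08 0 0 0; -1 -0.08 0 0 0; -1 -0.08 0 0 0; -1 -0.08 0 0 0; -1 -0.08 0 0 0; -1 -0.08 0 0 0"

```text
clock: 16.93
tcp_pos: [0.423, -0.0751, 0.3115]
orientation: [2.351, 2.083, 0.0]
contact_force: [-0.4, 0.3, 0.4]
grip_width: 0.0854
gripper_force: 0.0
```

Call:
play_rows --targets "-1 0 0 0 0; -1 0 0 0 0; -1 0 0 0 0; -1 0 0 0 0; -1 0 0 0 0; -1 0 0 0 0; -1 0 0 0 0; -1 0 0 0 0"

```text
clock: 17.6
tcp_pos: [0.4228, -0.0764, 0.3113]
orientation: [2.354, 2.081, 0.0]
contact_force: [-0.3, 0.9, 0.5]
grip_width: 0.0854
gripper_force: 0.0
```

Call:
play_rows --targets "-1 0 0 0 0; -1 0 0 0 0; -1 0 0 0 0; -1 0 0 0 0; -1 0 0 0 0; -1 0 0 0 0; -1 0 0 0 0; -1 0 0 0 0"

```text
clock: 18.27
tcp_pos: [0.4228, -0.0764, 0.3113]
orientation: [-2.354, -2.081, 0.0]
contact_force: [0.5, 0.5, -0.7]
grip_width: 0.0857
gripper_force: 0.0
```

Call:
play_rows --targets "-1 0 0 0 0; -1 0 0 0 0; -1 0 0 0 0; -1 0 0 0 0; -1 0 0 0 0; -1 0 0 0 0; -1 0 0 0 0; -1 0 0 0 0"

```text
clock: 18.93
tcp_pos: [0.4228, -0.0763, 0.3113]
orientation: [2.354, 2.081, 0.0]
contact_force: [0.1, 0.1, 0.1]
grip_width: 0.0856
gripper_force: 0.0
```

```bash
python3 - <<'E'
from h import *
t=r.grab_frame('top')[:,:,::-1]; s=r.grab_frame('scene')[:,:,::-1]
for i in range(8): s2=r.grab_frame('scene')[:,:,::-1]
print('motion px',int((cv2.absdiff(s2,s)[180:300,185:285].max(2)>60).sum()))
a=cv2.resize(t[150:250,190:290],None,fx=4,fy=4,interpolation=cv2.INTER_CUBIC)
b=cv2.resize(s[190:290,190:290],None,fx=4,fy=4,interpolation=cv2.INTER_CUBIC)
cv2.imwrite('pics/m6.png',np.hstack([a,b]))
print(r.get_obs()['clock'],r.get_obs()['tcp_pos'])
E
```

```text
motion px 8
19.4333 [ 0.4228 -0.0764  0.3113]
```

View pics/m6.png

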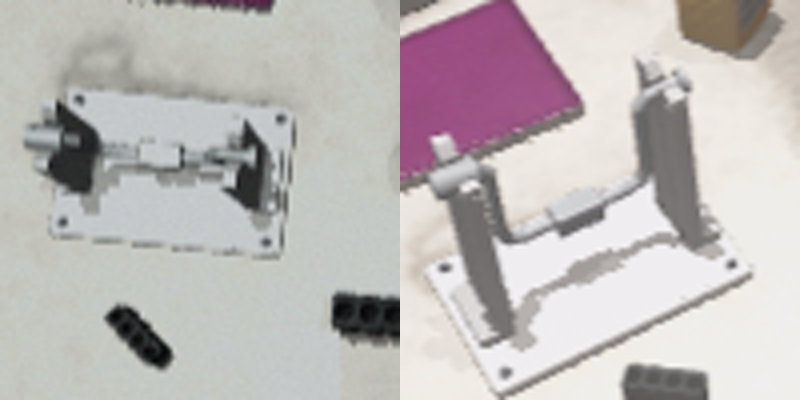

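Both ends are in their slots: the thick end at crop (455,180) and the thin end, with its collar outside the post, at (683,82). The bend hangs down at (580,210). I let it settle a little longer, then hand in.

Call:
play_rows --targets "-1 0 0 0 0; -1 0 0 0 0; -1 0 0 0 0; -1 0 0 0 0; -1 0 0 0 0; -1 0 0 0 0; -1 0 0 0 0; -1 0 0 0 0"

```text
clock: 20.1
tcp_pos: [0.4228, -0.0764, 0.3113]
orientation: [2.354, 2.081, 0.0]
contact_force: [0.9, -0.6, 1.2]
grip_width: 0.0855
gripper_force: 0.0
```

Call:
play_rows --targets "-1 0 0 0 0; -1 0 0 0 0; -1 0 0 0 0; -1 0 0 0 0; -1 0 0 0 0; -1 0 0 0 0; -1 0 0 0 0; -1 0 0 0 0"

```text
clock: 20.77
tcp_pos: [0.4228, -0.0764, 0.3113]
orientation: [2.354, 2.081, 0.0]
contact_force: [-0.2, 0.1, 0.7]
grip_width: 0.0853
gripper_force: 0.0
```

```bash
python3 -c "
from bench import r
print(r.hand_in())"
```

```text
the job is handed in; nothing more can be done
None
```

The job is handed in at about 21 s: the last picture shows the tube hanging still with both ends in their notches, and the cassette, set upright on the bench, clear of the stand; no verdict came back.

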